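Slide the well plate under the reading bridge and start the read

ROBOT

A 7-joint arm with a two-finger parallel gripper is mounted at the origin on the work surface; the furniture and walls round the work are solid. World frame = base frame: x ahead of the robot, y to its left, z up, the work surface at z = 0. Lengths are in m, angles in degrees, forces in N, time in s.
With the tool pointing down it reaches from about 0.4 to 0.875 m from the base axis. Payload 6.5 kg.
Tool frame: the origin (TCP) lies between the finger pads; the fingertips stand 14 mm ahead of it and the grasp point (between the pads) lies 5 mm behind it; z points along the fingers, y is the line along which they close (so a half turn about z gives the same grasp; the last joint's range is limited). The gripper opens to 88 mm and grips with 3 to 60 N. Pads are 18 mm wide; open, the fingers measure 123 mm over their backs; the gripper's body (75 mm by 187 mm) begins 45 mm behind the grasp point.
Start: joints at [-70.084, 30.733, -0.252, 88.115, 0.149, 61.152, -4.079], TCP at [0.261, 0.595, 0.253] pointing down, gripper open.
Joint ranges: [-154.64, 154.64], [-21.42, 123.67], [-72.66, 72.17], [13.99, 137.28], [-74.86, 254.86], [10.95, 109.41], [-158.01, 158.01]. Speed limits (degrees/s): [136.94, 136.94, 180, 180, 180, 180, 180].

INTERFACE

Orientations are given as a 3x3 rotation matrix whose columns are the frame's x, y, z axes.
In Python, from rig import r gives the robot as it stands. The module is installed in compiled form; this text tells all that it offers.
- The arm moves only by the tool apply_moves, never from a script. Its argument "targets" is a list that holds one entry, the list of rows, each a list of 7 numbers: the turn, a rotation vector about the tool's x, y, z as a fraction of full scale, then the shift along the tool's x, y, z as a fraction of full scale, then the opening, from 0 (shut) to 1 (fully open). A call has exactly 8 rows; each row shifts and turns the commanded pose from where the row before left it, along the tool's axes as they then stand; what a row does not reach is not made up. Full scale, the value 1, is 0.02 m for a shift and 5 degrees for a turn. A row lasts 1/8 s, in which the tool goes at most 62.5 mm and 10.7 degrees, less where a joint would pass 70% of its speed; a pose out of reach is approached as far as the arm can. A call with a number of a shift or a turn outside -1 to 1 is refused whole. A call with a gripper value outside its range is refused whole. The fingers move at their own pace and stop on an object; "grip_force" is the grip in N (left out, the last holds). Time passes only in rows, so rows that do not move let the fingers close, or fill a call up. It gives the time, the measured TCP pose, the force, the opening and the grip force at its end, in the units of the state.
- r.sense(): the state, without advancing time (a new reading comes with each control period).
- r.camera(name): name is "scene" or "top" or "wrist"; returns (picture, depth): 420x560x3 uint8, red, green, blue; 420x560 float32, m along the optical axis (not along the pixel's ray), 0 where there is no reading.
- r.camera_params(name): a dict with "camera_matrix" (3x3 intrinsics, pixels), "extrinsics" (4x4, takes a point from world to camera coordinates). Camera axes: x right, y down, z forward; pixel columns grow to the right and rows downward; lengths in m; the calibration is good to about 2 mm. A picture is of the moment at which its call begins: read the wrist's pose just before it. camera_params takes no time and is no camera call; for the wrist camera it gives the pose at the moment of the call.
- r.close_job(): hands the job in; it is judged then, once.
The state is a dict: "time_s": time; "joints": joint angles; "joint_velocities": joint speeds; "joint_torque": joint torques, N m; "tool_pos": TCP position; "tool_rot": TCP orientation; "ft_force": force on the tool from outside, world axes, zero at the start; "ft_torque": the same for the moment, N m; "gripper_width": finger opening in m; "grasp_force": force on a finger pad.
Only numpy, scipy, OpenCV 4.12 (cv2) and the standard library are available. Lean on these libraries where they do the work, as an engineer would, in place of code of your own. Each camera call takes 0.05 s, during which the arm holds its last target. There are 200 camera calls.

TASK

With the fingertips only, push the white well plate flat along the worktop, in through the flared mouth and under the low reading bridge, until it sits fully home against the stop at the far end; do not lift it or let it tip. Then press the start button on top of the bridge all the way down and let it come back up. Leave the bottle, card box and timer where they are, and do not press the button before the plate is home.

Things in the scene. Friction and masses are not known exactly. Their poses are not given: they have to be found in the camera images.
- plate: White 24-well plate lying flat and loose on the worktop, 85.4 mm along its x, 127.8 mm along its y (the long way), 14.4 mm high with upright sides, about 0.12 kg. Origin: centre of its underside; z up. Either end may go in first. It starts in front of the bridge's mouth, up to about 8 cm out of line with it and up to 0.6 rad askew.
- reader: Low white bridge fixed to the worktop, no base plate: the plate slides on the worktop. Origin: on the worktop, mid of the plate's home place; z up. The plate goes in long way first, moving along the reader's -y; home is plate origin at reader origin, y axes parallel (either way round). Beam 150 mm in x, 56 mm in y (-28 to +28), underside 18 mm, top 46 mm above the worktop.
- mouth (a point): Middle of the flared entry, on the worktop, at reader x = 0, y = +55 mm. The slick flared aluminium guides, 16 mm high, stand about 118 mm apart here and narrow at 18 degrees a side to rails whose inner faces are at reader x = -45 and +45 mm, y from -78 to +12 mm. When home, the plate's near end still stands 9 mm out of this mouth, so fingers need not enter it.
- stop (a point): Middle of the face of the fixed stop bar across the far end of the guide rails, at reader x = 0, y = -63.9 mm, 8 mm above the worktop (the bar is 16 mm high). The plate's leading end touches it when home.
- start_button_top (a point): Centre of the top face of the start button (black round cap, 24 mm diameter, in a grey housing) on top of the bridge, over the reader's x = -46 mm, y = 0. It is pressed straight down.
- start_button (a joint): Travel of the start button in m: 0 up, 0.006 fully down, sprung back, about 4 N at full travel.
- stain_bottle: Brown dropper bottle, 48 mm diameter, 85 mm high, standing loose; bystander. Origin: centre of its underside.
- card_box: Small white card box, 40 x 62 x 28 mm high, loose; bystander. Origin: centre of its underside.
- timer: Square white bench timer, 66 x 66 x 20 mm high, loose; bystander. Origin: centre of its underside.

How it is judged:
By the outcome, as a careful person would: the job done as asked, in the order asked, and still so for the second after the job is handed in, with the robot touching nothing.
It also fails if it takes over 67 s, if anything falls off the work surface, if the arm or the gripper's body presses on something with over 40 N, if the wrist force passes 120 N, or if a joint passes its speed limit or range.

## Working session

There is one attempt and no reset: what is moved stays moved. The work goes in short steps, Python scripts to look and compute and a tool call to move; the robot and the scene stay as the last step left them, time stands still between calls to the robot, and variables do not carry over. Pictures are saved under pics/ and viewed, at most 10 in all, crops included, and the job is handed in when it is done.

Besides the shell and the picture viewer there is one more tool, called in YAML: its name, and indented under it one key for each argument. apply_moves: Moves the arm, as the interface text tells. Shift numbers are shares of 0.02 m and turn numbers shares of 5 degrees, none past 1 either way. Its arguments: {"type":"object","properties":{"targets":{"type":"array"},"grip_force":{"type":"number"}},"required":["targets"]}

```bash
mkdir -p pics; python3 - <<'E'
from rig import r
import cv2,numpy as np
for n in("scene","top"):
    im,d=r.camera(n); cv2.imwrite(f"pics/{n}0.png",im[:,:,::-1]); np.savez(f"{n}0.npz",im=im,d=d,**r.camera_params(n))
s=r.sense();print(s["time_s"],s["tool_pos"],s["tool_rot"],s["gripper_width"])
E
```

```text
0.1 [0.26116083 0.59466063 0.25197358] [[-9.15630618e-01  4.02020326e-01 -4.78298885e-04]
 [ 4.02020589e-01  9.15629534e-01 -1.41539808e-03]
 [-1.31074213e-04 -1.48826782e-03 -9.99998884e-01]] 0.08820854378917944
```

View pics/top0.png

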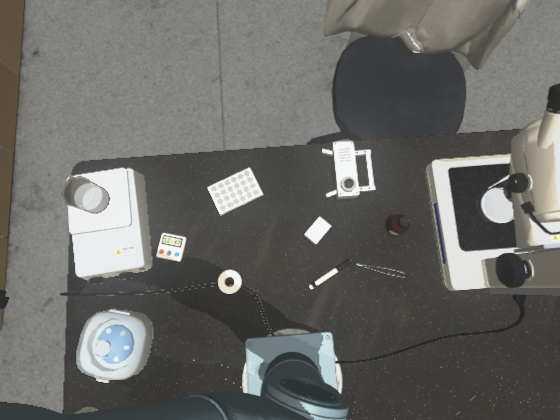

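View pics/scene0.png

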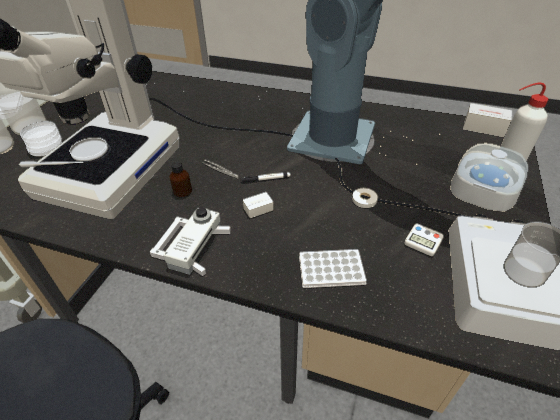

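The top view shows the plate at about (235,191). The reader beam is at about (346,170), its mouth to the left at x≈330 and its stop at x≈370, with the button at (348,184). The card box is at (318,230), the bottle at (397,224) and the timer at (171,247). Next I turn these into world positions.

```bash
cat > h.py <<'E'
import numpy as np,cv2
def world(z):
    K=z["camera_matrix"];T=np.linalg.inv(z["extrinsics"]);d=z["d"]
    v,u=np.mgrid[:d.shape[0],:d.shape[1]]
    p=np.stack([(u-K[0,2])/K[0,0]*d,(v-K[1,2])/K[1,1]*d,d],-1)
    return p@T[:3,:3].T+T[:3,3]
def rect(pts):
    (c,s,a)=cv2.minAreaRect((pts[:,:2]*1000).astype(np.float32)); return np.round(c,1),np.round(s,1),round(a,1)
E
python3 - <<'E'
from h import *
z=np.load("top0.npz");P=world(z);im=z["im"].astype(int);print(z["camera_matrix"][0,0],np.linalg.inv(z["extrinsics"])[:3,3].round(3))
white=(im.min(2)>140)
def reg(n,u0,u1,v0,v1,m,zl,zh):
    mm=np.zeros(m.shape,bool);mm[v0:v1,u0:u1]=1
    q=P[mm&m&(P[...,2]>zl)&(P[...,2]<zh)]
    print(n,len(q),rect(q),np.median(q[:,2]).round(4))
a=np.ones_like(white)
print("table",np.median(P[205:225,260:300,2]))
reg("plate",195,275,160,225,a,.008,.03)
reg("beam",320,380,130,205,a,.036,.052)
reg("all reader",320,380,130,205,a,.008,.09)
reg("low reader",320,380,130,205,a,.008,.026)
reg("btn",320,380,130,205,a,.054,.09)
reg("bottle",380,415,205,245,a,.03,.12)
reg("box",300,335,210,250,a,.015,.04)
reg("timer",150,190,230,265,a,.01,.04)
z=np.load("scene0.npz");P=world(z)
print("scene")
reg("plate",290,375,240,295,a,.009,.03)
reg("beam",150,225,205,275,a,.038,.05)
reg("btn",180,225,195,230,a,.054,.09)
reg("low reader",150,235,205,280,a,.008,.02)
E
```

```text
386.1880883890003 [0.227 0.006 1.017]
table -0.000461269779039597
plate 1423 (array([485.5, 114.3]), array([ 85.6, 125.3]), 21.9) 0.0131
beam 997 (array([ 516.4, -182.7]), array([ 57.1, 150.5]), 89.3) 0.0449
all reader 1668 (array([ 516.2, -194.5]), array([133.8, 150.7]), 89.3) 0.044
low reader 437 (array([ 512.2, -194.4]), array([133.8, 142. ]), 89.3) 0.0149
btn 175 (array([ 470.5, -182.2]), array([38.4, 37. ]), 48.6) 0.0587
bottle 324 (array([ 357.4, -300.7]), array([45.6, 44.6]), 86.1) 0.0589
box 377 (array([360.7, -95.1]), array([39.8, 62. ]), 44.8) 0.0271
timer 665 (array([347.5, 294.1]), array([77.3, 91.9]), 2.1) 0.0166
scene
plate 1948 (array([489.1, 113.4]), array([ 85.4, 125.6]), 22.0) 0.0117
beam 1203 (array([ 519.7, -183.5]), array([ 57.1, 149.4]), 89.7) 0.0438
btn 182 (array([ 474.8, -181.4]), array([32.6, 38.5]), 48.5) 0.0574
low reader 584 (array([ 520.8, -195.1]), array([133. , 147.7]), 89.7) 0.0135
```

apply_moves:
  targets:
    - [[0, 0, -0.928, 0, 0, 0, 0.7], [0, 0, -0.928, 0, 0, 0, 0.7], [0, 0, -0.928, 0, 0, 0, 0.7], [0, 0, -0.928, 0, 0, 0, 0.7], [0, 0, -0.928, 0, 0, 0, 0.7], [0, 0, 0, 0, -1, 0, 0.7], [0, 0, 0, 0, -1, 0, 0.7], [0, 0, 0, 0, -1, 0, 0.7]]

```text
time_s: 1.1
tool_pos: [0.2607, 0.5342, 0.2522]
tool_rot: [[-1.0, 0.009, -0.0], [0.009, 1.0, -0.001], [0.0, -0.001, -1.0]]
ft_force: [-0.0, -0.5, 0.4]
gripper_width: 0.0618
grasp_force: 0.0
```

apply_moves:
  targets:
    - [[0, 0, 0, -0.4, -1, 0, 0.7], [0, 0, 0, -0.4, -1, 0, 0.7], [0, 0, 0, -0.4, -1, 0, 0.7], [0, 0, 0, -0.4, -1, 0, 0.7], [0, 0, 0, -0.4, -1, 0, 0.7], [0, 0, 0, -0.4, -1, 0, 0.7], [0, 0, 0, -0.4, -1, 0, 0.7], [0, 0, 0, -0.4, -1, 0, 0.7]]

```text
time_s: 2.1
tool_pos: [0.3239, 0.3732, 0.2528]
tool_rot: [[-1.0, 0.009, 0.0], [0.009, 1.0, 0.0], [-0.0, 0.0, -1.0]]
ft_force: [-0.7, -0.2, -0.8]
gripper_width: 0.0616
grasp_force: 0.0
```

apply_moves:
  targets:
    - [[0, 0, 0, -0.4, -1, 0, 0.7], [0, 0, 0, -0.4, -1, 0, 0.7], [0, 0, 0, -0.4, -1, 0, 0.7], [0, 0, 0, -0.4, -1, 0, 0.7], [0, 0, 0, -0.4, -1, 0, 0.7], [0, 0, 0, -0.4, -1, 0, 0.7], [0, 0, 0, -0.4, -1, 0, 0.7], [0, 0, 0, -0.4, -1, 0, 0.7]]

```text
time_s: 3.1
tool_pos: [0.3862, 0.2127, 0.2528]
tool_rot: [[-1.0, 0.009, 0.0], [0.009, 1.0, 0.0], [-0.0, 0.0, -1.0]]
ft_force: [-0.3, 0.1, -0.3]
gripper_width: 0.0618
grasp_force: 0.0
```

apply_moves:
  targets:
    - [[0, 0, 0, -0.13, -1, 0, 0.7], [0, 0, 0, -0.13, -1, 0, 0.7], [0, 0, 0, -0.13, -1, 0, 0.7], [0, 0, 0, -0.13, -1, 0, 0.7], [0, 0, 0, -0.13, -1, 0, 0.7], [0, 0, 0, 0, 0, 1, 0.7], [0, 0, 0, 0, 0, 1, 0.7], [0, 0, 0, 0, 0, 1, 0.7]]

```text
time_s: 4.1
tool_pos: [0.3981, 0.1133, 0.1923]
tool_rot: [[-1.0, 0.009, 0.001], [0.009, 1.0, 0.0], [-0.001, 0.0, -1.0]]
ft_force: [0.4, -0.4, -0.3]
gripper_width: 0.0615
grasp_force: 0.0
```

```bash
python3 - <<'E'
from rig import r
from h import *
im,d=r.camera("wrist"); p=r.camera_params("wrist");cv2.imwrite("pics/w1.png",im[:,:,::-1]);np.savez("w1.npz",im=im,d=d,**p)
print(r.sense()["tool_pos"],np.linalg.inv(p["extrinsics"]).round(3))
P=world(np.load("w1.npz"));m=(P[...,2]>.009)&(P[...,2]<.02)
n,l,s,c=cv2.connectedComponentsWithStats(m.astype(np.uint8))
for i in range(1,n):
    if s[i,4]>1500: print(s[i],rect(P[l==i]))
E
```

```text
[0.39665709 0.11286636 0.19030141] [[ 0.01   0.954  0.299  0.318]
 [ 1.    -0.01  -0.004  0.114]
 [-0.001  0.299 -0.954  0.321]
 [ 0.     0.     0.     1.   ]]
[ 273    0   78   44 1901] (array([261.9, 140. ]), array([59.3, 30.4]), 89.4)
[ 524   68   36  221 1853] (array([397.7, 342.8]), array([200. ,   7.5]), 3.4)
[ 433   83  100   93 6020] (array([347.2, 285.7]), array([65.3, 65.6]), 74.3)
[ 210  218  137  114 9061] (array([484.7, 113.5]), array([ 83.5, 125.1]), 21.7)
```

View pics/w1.png

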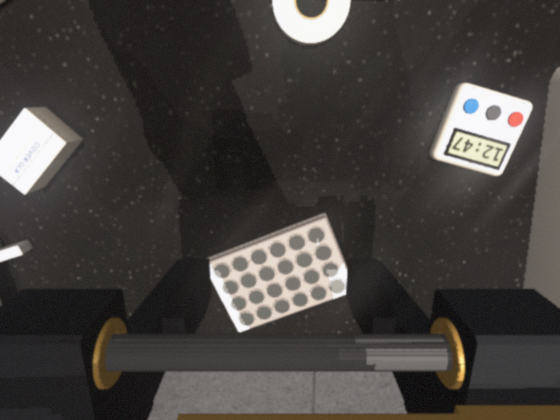

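The wrist view shows the plate at about (280,270), between the fingers and ahead of them. Its measured pose agrees with the other cameras. The approach space on its near side is clear, so I go down.

apply_moves:
  targets:
    - [[0, 0, 0, 0, 0, 1, 0.7], [0, 0, 0, 0, 0, 1, 0.7], [0, 0, 0, 0, 0, 1, 0.7], [0, 0, 0, 0, 0, 1, 0.7], [0, 0, 0, 0, 0, 1, 0.7], [0, 0, 0, 0, 0, 1, 0.7], [0, 0, 0, 0, 0, 1, 0.7], [0, 0, 0, 0, 0, 1, 0.7]]

```text
time_s: 5.15
tool_pos: [0.3986, 0.1137, 0.0326]
tool_rot: [[-1.0, 0.009, 0.001], [0.009, 1.0, 0.0], [-0.001, 0.0, -1.0]]
ft_force: [0.0, 0.9, 0.0]
gripper_width: 0.0617
grasp_force: 0.0
```

apply_moves:
  targets:
    - [[0, 0, 0, 0, 0, 0.56, 0.7], [0, 0, 0, 0, 0, 0, 0.7], [0, 0, 0, -0.25, 0, 0, 0.7], [0, 0, 0, -0.25, 0, 0, 0.7], [0, 0, 0, -0.25, 0, 0, 0.7], [0, 0, 0, -0.25, 0, 0, 0.7], [0, 0, 0, -0.25, 0, 0, 0.7], [0, 0, 0, -0.25, 0, 0, 0.7]]

```text
time_s: 6.15
tool_pos: [0.4283, 0.1137, 0.0215]
tool_rot: [[-1.0, 0.009, -0.0], [0.009, 1.0, -0.0], [0.0, -0.0, -1.0]]
ft_force: [-1.7, 0.8, -0.1]
gripper_width: 0.0621
grasp_force: 0.4
```

apply_moves:
  targets:
    - [[0, 0, 0, -0.24, 0, 0.1, 0.7], [0, 0, 0, -0.24, 0, 0, 0.7], [0, 0, 0, -0.24, 0, 0, 0.7], [0, 0, 0, -0.24, 0, 0, 0.7], [0, 0, 0, -0.24, 0, 0, 0.7], [0, 0, 0, -0.24, 0, 0, 0.7], [0, 0, 0, -0.2, 0, 0, 0.7], [0, 0, 0, -0.1, 0, 0, 0.7]]

```text
time_s: 7.15
tool_pos: [0.4632, 0.1133, 0.0195]
tool_rot: [[-1.0, 0.009, 0.0], [0.009, 1.0, -0.0], [-0.0, -0.0, -1.0]]
ft_force: [-0.6, 0.4, 0.8]
gripper_width: 0.0616
grasp_force: 0.3
```

```bash
cat >> h.py <<'E'
def look(tag):
    from rig import r
    for n,pb,bb in(("top",(195,285,150,230),(320,380,130,205)),("scene",(270,385,230,310),(150,225,205,275))):
        im,d=r.camera(n);cv2.imwrite(f"pics/{n}{tag}.png",im[:,:,::-1]);np.savez(f"{n}{tag}.npz",im=im,d=d,**r.camera_params(n))
        P=world(np.load(f"{n}{tag}.npz"));ok=im.min(2)>110
        for b,lo,hi in((pb,.008,.019),(bb,.038,.051)):
            m=np.zeros(d.shape,bool);m[b[2]:b[3],b[0]:b[1]]=1
            q=P[m&(P[...,2]>lo)&(P[...,2]<hi)&(ok|(lo>.03))];print(n,len(q),rect(q))
    s=r.sense();print(s["time_s"],s["tool_pos"].round(4),s["ft_force"].round(1))
E
python3 -c "from h import *;look('2')"
```

```text
top 241 (array([536.8,  64.1]), array([43.4, 51.3]), 0.2)
top 984 (array([ 516. , -182.6]), array([ 56.8, 150.7]), 89.2)
scene 1959 (array([519.9,  99.2]), array([ 85.6, 125.9]), 2.4)
scene 1208 (array([ 519.6, -183.2]), array([ 56.7, 150.1]), 89.5)
7.25 [0.4632 0.1133 0.0195] [ 0.5  0.1 -0.3]
```

View pics/scene2.png

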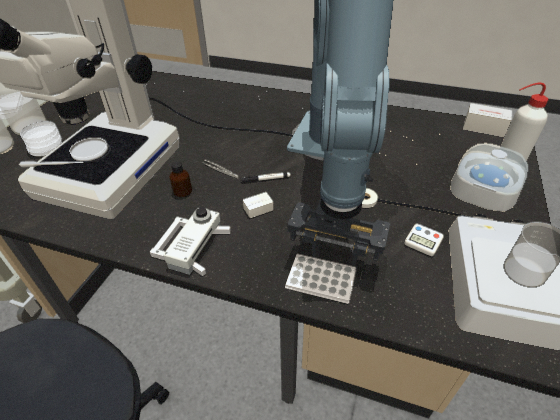

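The scene view shows the plate at about (320,278), turned square to the reader: 3° off in angle and about 2 mm off line. Now I move round to its trailing end.

apply_moves:
  targets:
    - [[0, 0, 0, 1, 0, 0, 0.5], [0, 0, 0, 0, 0, -1, 0.5], [0, 0, 0, 0, 0, -1, 0.5], [0, 0, 0, 0, 0, -1, 0.5], [0, 0, 1, 0, 0, 0, 0.5], [0, 0, 1, 0, 0, 0, 0.5], [0, 0, 1, 0, 0, 0, 0.5], [0, 0, 1, 0, 0, 0, 0.5]]

```text
time_s: 8.25
tool_pos: [0.4429, 0.1134, 0.0796]
tool_rot: [[-0.936, 0.353, 0.0], [0.353, 0.936, 0.0], [-0.0, 0.0, -1.0]]
ft_force: [-0.7, 0.1, -0.7]
gripper_width: 0.0442
grasp_force: 0.0
```

apply_moves:
  targets:
    - [[0, 0, 1, 0, 0, 0, 0.5], [0, 0, 1, 0, 0, 0, 0.5], [0, 0, 1, 0, 0, 0, 0.5], [0, 0, 1, 0, 0, 0, 0.5], [0, 0, 1, 0, 0, 0, 0.5], [0, 0, 1, 0, 0, 0, 0.5], [0, 0, 1, 0, 0, 0, 0.5], [0, 0, 1, 0, 0, 0, 0.5]]

```text
time_s: 9.25
tool_pos: [0.4429, 0.1135, 0.0796]
tool_rot: [[-0.49, 0.872, 0.0], [0.872, 0.49, 0.0], [-0.0, 0.0, -1.0]]
ft_force: [0.1, -0.3, -0.1]
gripper_width: 0.0444
grasp_force: 0.0
```

apply_moves:
  targets:
    - [[0, 0, 1, 0, 0, 0, 0.5], [0, 0, 1, 0, 0, 0, 0.5], [0, 0, 1, 0, 0, 0, 0.5], [0, 0, 1, 0, 0, 0, 0.5], [0, 0, 1, 0, 0, 0, 0.5], [0, 0, 1, 0, 0, 0, 0.5], [0, 0, 0, 1, 0.9, 0, 0.5], [0, 0, 0, 1, 0.9, 0, 0.5]]

```text
time_s: 10.25
tool_pos: [0.4796, 0.1536, 0.0796]
tool_rot: [[0.009, 1.0, 0.0], [1.0, -0.009, -0.0], [-0.0, 0.0, -1.0]]
ft_force: [0.1, 0.1, 0.8]
gripper_width: 0.0442
grasp_force: 0.0
```

apply_moves:
  targets:
    - [[0, 0, 0, 1, 1, 0, 0.5], [0, 0, 0, 1, 1, 0, 0.5], [0, 0, 0, 0, 0, 0, 0.5], [0, 0, 0, 0, 0, 0, 0.5], [0, 0, 0, 0, 0, 0, 0.5], [0, 0, 0, 0, 0, 0, 0.5], [0, 0, 0, 0, 0, 0, 0.5], [0, 0, 0, 0, 0, 0, 0.5]]

```text
time_s: 11.25
tool_pos: [0.5196, 0.1928, 0.0796]
tool_rot: [[0.009, 1.0, 0.0], [1.0, -0.009, 0.0], [0.0, 0.0, -1.0]]
ft_force: [0.8, -0.3, -0.0]
gripper_width: 0.0441
grasp_force: 0.0
```

```bash
python3 -c "from h import *;look('3')"
```

```text
top 1388 (array([515.6, 100.2]), array([ 85.5, 125.8]), 2.1)
top 979 (array([ 516.2, -182.5]), array([ 57. , 149.7]), 89.3)
scene 2002 (array([519.5,  99.2]), array([ 85. , 125.3]), 2.0)
scene 1217 (array([ 519.9, -183.9]), array([ 57.9, 149.3]), 90.0)
11.35 [0.5196 0.1928 0.0795] [ 0.3  0.6 -0.9]
```

apply_moves:
  targets:
    - [[0, 0, 0, 0, 0, 1, 0.5], [0, 0, 0, 0, 0, 1, 0.5], [0, 0, 0, 0, 0, 1, 0.5], [0, 0, 0, 0, 0, 0.05, 0.5], [0, 0, 0, -0.4, 0, 0, 0.5], [0, 0, 0, -0.4, 0, 0, 0.5], [0, 0, 0, -0.4, 0, 0, 0.5], [0, 0, 0, -0.4, 0, 0, 0.5]]

```text
time_s: 12.35
tool_pos: [0.5196, 0.1605, 0.019]
tool_rot: [[0.009, 1.0, 0.001], [1.0, -0.009, 0.001], [0.001, 0.001, -1.0]]
ft_force: [0.3, 1.3, 1.1]
gripper_width: 0.0441
grasp_force: 0.6
```

apply_moves:
  targets:
    - [[0, 0, 0, -0.4, 0, 0, 0.5], [0, 0, 0, -0.4, 0, 0, 0.5], [0, 0, 0, -0.4, 0, 0, 0.5], [0, 0, 0, -0.4, 0, 0, 0.5], [0, 0, 0, -0.4, 0, 0, 0.5], [0, 0, 0, -0.4, 0, 0, 0.5], [0, 0, 0, -0.4, 0, 0, 0.5], [0, 0, 0, -0.4, 0, 0, 0.5]]

```text
time_s: 13.35
tool_pos: [0.5187, 0.0962, 0.0185]
tool_rot: [[0.009, 1.0, -0.0], [1.0, -0.009, -0.0], [-0.0, -0.0, -1.0]]
ft_force: [0.2, 0.4, -0.3]
gripper_width: 0.0443
grasp_force: 0.5
```

apply_moves:
  targets:
    - [[0, 0, 0, -0.4, 0, 0, 0.5], [0, 0, 0, -0.4, 0, 0, 0.5], [0, 0, 0, -0.4, 0, 0, 0.5], [0, 0, 0, -0.4, 0, 0, 0.5], [0, 0, 0, -0.4, 0, 0, 0.5], [0, 0, 0, -0.4, 0, 0, 0.5], [0, 0, 0, -0.4, 0, 0, 0.5], [0, 0, 0, -0.4, 0, 0, 0.5]]

```text
time_s: 14.35
tool_pos: [0.5181, 0.0323, 0.0185]
tool_rot: [[0.009, 1.0, -0.0], [1.0, -0.009, -0.0], [-0.0, -0.0, -1.0]]
ft_force: [-0.3, 1.3, 0.1]
gripper_width: 0.0443
grasp_force: 0.4
```

```bash
python3 -c "
from h import *
from rig import r
im,d=r.camera('scene');cv2.imwrite('pics/s4.png',cv2.resize(im[170:310,120:400,::-1],None,fx=2.5,fy=2.5))"
```

```text
(no output)
```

View pics/s4.png

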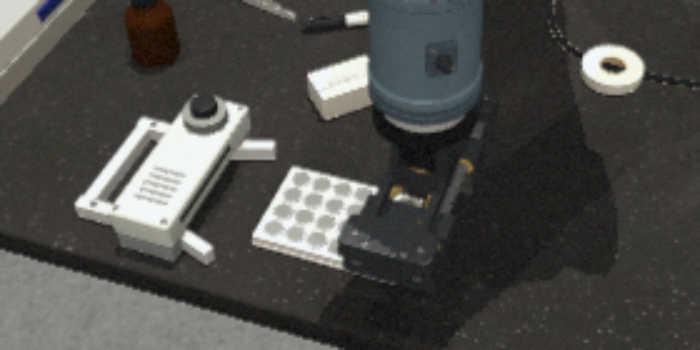

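The plate's leading end (crop ~(290,200)) is square and centred on the flared mouth (~(240,190)), so I carry on pushing.

apply_moves:
  targets:
    - [[0, 0, 0, -0.4, 0, 0, 0.5], [0, 0, 0, -0.4, 0, 0, 0.5], [0, 0, 0, -0.4, 0, 0, 0.5], [0, 0, 0, -0.4, 0, 0, 0.5], [0, 0, 0, -0.4, 0, 0, 0.5], [0, 0, 0, -0.4, 0, 0, 0.5], [0, 0, 0, -0.4, 0, 0, 0.5], [0, 0, 0, -0.4, 0, 0, 0.5]]

```text
time_s: 15.4
tool_pos: [0.5178, -0.0316, 0.0186]
tool_rot: [[0.009, 1.0, 0.0], [1.0, -0.009, 0.0], [0.0, 0.0, -1.0]]
ft_force: [-0.2, 1.1, -1.3]
gripper_width: 0.0442
grasp_force: 0.4
```

apply_moves:
  targets:
    - [[0, 0, 0, -0.3, 0, 0, 0.5], [0, 0, 0, -0.3, 0, 0, 0.5], [0, 0, 0, -0.3, 0, 0, 0.5], [0, 0, 0, -0.3, 0, 0, 0.5], [0, 0, 0, -0.3, 0, 0, 0.5], [0, 0, 0, -0.3, 0, 0, 0.5], [0, 0, 0, -0.3, 0, 0, 0.5], [0, 0, 0, -0.3, 0, 0, 0.5]]

```text
time_s: 16.4
tool_pos: [0.5173, -0.0795, 0.0186]
tool_rot: [[0.009, 1.0, 0.0], [1.0, -0.009, -0.0], [-0.0, 0.0, -1.0]]
ft_force: [-0.4, 1.2, 0.7]
gripper_width: 0.0437
grasp_force: 0.5
```

apply_moves:
  targets:
    - [[0, 0, 0, -0.15, 0, 0, 0.5], [0, 0, 0, -0.15, 0, 0, 0.5], [0, 0, 0, -0.15, 0, 0, 0.5], [0, 0, 0, -0.15, 0, 0, 0.5], [0, 0, 0, -0.1, 0, 0, 0.5], [0, 0, 0, -0.1, 0, 0, 0.5], [0, 0, 0, -0.1, 0, 0, 0.5], [0, 0, 0, -0.1, 0, 0, 0.5]]

```text
time_s: 17.4
tool_pos: [0.517, -0.0993, 0.0185]
tool_rot: [[0.009, 1.0, -0.0], [1.0, -0.009, -0.0], [-0.0, -0.0, -1.0]]
ft_force: [0.7, 0.8, -1.0]
gripper_width: 0.0442
grasp_force: 0.4
```

apply_moves:
  targets:
    - [[0, 0, 0, -0.06, 0, 0, 0.5], [0, 0, 0, -0.06, 0, 0, 0.5], [0, 0, 0, -0.06, 0, 0, 0.5], [0, 0, 0, -0.06, 0, 0, 0.5], [0, 0, 0, -0.06, 0, 0, 0.5], [0, 0, 0, -0.06, 0, 0, 0.5], [0, 0, 0, -0.06, 0, 0, 0.5], [0, 0, 0, -0.06, 0, 0, 0.5]]

```text
time_s: 18.4
tool_pos: [0.5169, -0.1089, 0.0185]
tool_rot: [[0.009, 1.0, 0.0], [1.0, -0.009, -0.0], [-0.0, 0.0, -1.0]]
ft_force: [0.6, 0.4, -0.0]
gripper_width: 0.0441
grasp_force: 0.4
```

```bash
python3 -c "from h import *;look('5')"
```

```text
top 0 (array([0., 0.]), array([0., 0.]), 0.0)
top 726 (array([ 515.5, -183.2]), array([ 56.3, 149.1]), 89.1)
scene 0 (array([0., 0.]), array([0., 0.]), 0.0)
scene 747 (array([ 521. , -155.2]), array([113.2, 148. ]), 89.3)
18.5 [ 0.5168 -0.1091  0.0185] [0.  0.7 0.9]
```

apply_moves:
  targets:
    - [[0, 0, 0, -0.04, 0, 0, 0.5], [0, 0, 0, -0.04, 0, 0, 0.5], [0, 0, 0, -0.04, 0, 0, 0.5], [0, 0, 0, -0.04, 0, 0, 0.5], [0, 0, 0, 0, 0, 0, 0.5], [0, 0, 0, 0, 0, 0, 0.5], [0, 0, 0, 0, 0, 0, 0.5], [0, 0, 0, 0, 0, 0, 0.5]]

```text
time_s: 19.5
tool_pos: [0.5169, -0.1096, 0.0185]
tool_rot: [[0.007, 1.0, -0.001], [1.0, -0.007, 0.003], [0.003, -0.001, -1.0]]
ft_force: [-0.3, 6.6, 3.4]
gripper_width: 0.0443
grasp_force: 3.7
```

apply_moves:
  targets:
    - [[0, 0, 0, -0.04, 0, 0, 0.5], [0, 0, 0, 0, 0, 0, 0.5], [0, 0, 0, 0.3, 0, 0, 0.5], [0, 0, 0, 1, 0, 0, 0.5], [0, 0, 0, 1, 0, 0, 0.5], [0, 0, 0, 0, 0, -1, 0.5], [0, 0, 0, 0, 0, -1, 0.5], [0, 0, 0, 0, 0, -1, 0.5]]

```text
time_s: 20.5
tool_pos: [0.5175, -0.0687, 0.0805]
tool_rot: [[0.011, 1.0, 0.001], [1.0, -0.011, -0.001], [-0.001, 0.001, -1.0]]
ft_force: [0.8, 0.4, 0.2]
gripper_width: 0.044
grasp_force: 0.0
```

apply_moves:
  targets:
    - [[0, 0, 0, 0, 0, -1, 0.5], [0, 0, 0, 0, 0, -1, 0.5], [0, 0, 0, 0, 0, -1, 0.5], [0, 0, 0, 0, 0, -1, 0.5], [0, 0, 0, 0, 0, -1, 0.5], [0, 0, 0, 0, 0, -1, 0.5], [0, 0, 0, 0, 0, 0, 0.5], [0, 0, 0, 0, 0, 0, 0.5]]

```text
time_s: 21.5
tool_pos: [0.5169, -0.0674, 0.1985]
tool_rot: [[0.01, 1.0, -0.0], [1.0, -0.01, -0.0], [-0.0, -0.0, -1.0]]
ft_force: [0.2, -0.7, -0.0]
gripper_width: 0.0441
grasp_force: 0.0
```

```bash
python3 - <<'E'
from h import *;from rig import r
im,d=r.camera("wrist");cv2.imwrite("pics/w6.png",im[:,:,::-1]);np.savez("w6.npz",im=im,d=d,**r.camera_params("wrist"))
look('6')
E
```

```text
top 0 (array([0., 0.]), array([0., 0.]), 0.0)
top 980 (array([ 516.3, -182.5]), array([ 57.2, 151.5]), 89.3)
scene 0 (array([0., 0.]), array([0., 0.]), 0.0)
scene 1211 (array([ 520.1, -183.5]), array([ 56.7, 149.5]), 89.5)
21.65 [ 0.5167 -0.067   0.1979] [-0.2 -0.3  0.1]
```

View pics/w6.png

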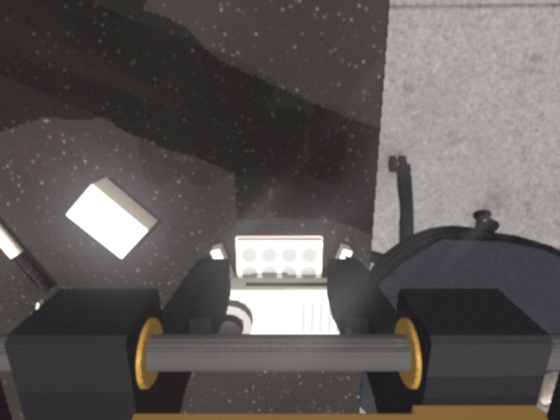

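The wrist view shows the plate (235–323, 237–278) in the mouth, square between the guide tips at (220,252) and (345,252). Next I check that it is home and measure the button cap and housing.

```bash
python3 - <<'E'
from h import *
for n,cx,cy in(("top6",.5163,-.1825),("scene6",.520,-.1835),("w6",.5170,-.183)):
    z=np.load(n+".npz");P=world(z);x,y,h=[P[...,i] for i in range(3)]
    m=(abs(x-cx)<.035)&(h>.006)&(h<.022)&(y>cy+.035)&(y<cy+.1)
    q=P[m];
    # trailing edge per x bin
    if len(q): print(n,"trail rel y",[round(1000*(q[abs(q[:,0]-cx-b)<.008][:,1].max()-cy),1) for b in(-.025,0,.025)],np.median(q[:,2]).round(4))
    m=(abs(x-cx)<.035)&(y<cy-.03)&(y>cy-.09)&(h>.004)&(h<.03)
    q=P[m]
    if len(q):print("  far",len(q),((q[:,1].min()-cy)*1000).round(1),q[:,2].max().round(4))
    m=(abs(x-cx+.046)<.03)&(abs(y-cy)<.03)&(h>.050)
    q=P[m]
    if len(q):
        print("  btn",len(q),rect(q))
        dark=m&(z["im"].max(2)<70); q=P[dark]
        if len(q)>5:print("  cap",len(q),np.median(q,0).round(4),rect(q)); 
        q=P[m&~dark];print("  ring h",np.percentile(q[:,2],[10,50,90]).round(4))
im=np.load("top6.npz")["im"];s=np.load("scene6.npz")["im"]
a=cv2.resize(im[130:210,310:390,::-1],(480,480),interpolation=2);b=cv2.resize(s[195:285,150:240,::-1],(480,480),interpolation=2)
cv2.imwrite("pics/c6.png",cv2.resize(np.hstack([a,b]),(800,400)))
E
```

```text
top6 trail rel y [np.float64(49.9), np.float64(41.7), np.float64(36.6)] 0.0127
  far 377 -89.9 0.0189
  btn 190 (array([ 470.1, -182.1]), array([38.8, 39. ]), 56.6)
  ring h [0.0553 0.0583 0.0677]
scene6 trail rel y [np.float64(62.7), np.float64(62.4), np.float64(62.7)] 0.0115
  far 308 -76.9 0.0176
  btn 204 (array([ 475.4, -181.5]), array([35.4, 38.7]), 45.6)
  cap 81 [ 0.4755 -0.1809  0.0651] (array([ 472.8, -181.4]), array([22.4, 24.8]), 36.2)
  ring h [0.0528 0.0554 0.0573]
w6 trail rel y [np.float64(63.4), np.float64(63.0), np.float64(62.6)] 0.0122
  btn 773 (array([ 479.6, -177.1]), array([24.2, 28.3]), 68.1)
  cap 17 [ 0.4709 -0.1712  0.0619] (array([ 474.5, -172.5]), array([ 2.4, 12.6]), 72.4)
  ring h [0.0544 0.0571 0.0667]
```

View pics/c6.png

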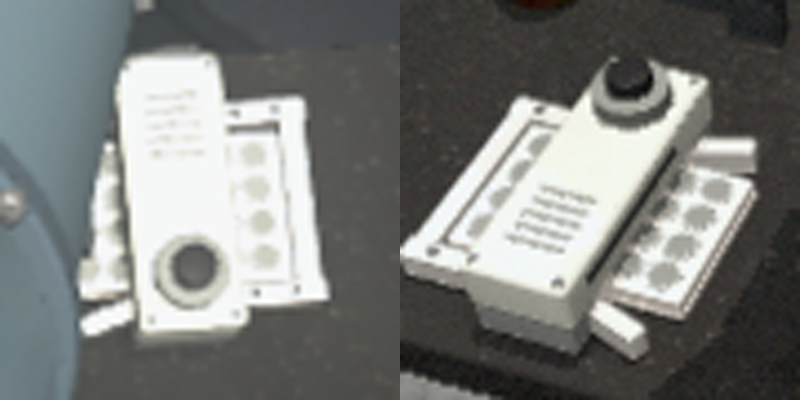

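The plate's near end measures about 63 mm from the reader's centre and should read 63.9 mm. I look straight down on the stop to confirm.

apply_moves:
  targets:
    - [[0, 0, 0, -1, 0, 0, 0.5], [0, 0, 0, -1, 0, 0, 0.5], [0, 0, 0, -1, 0, 0, 0.5], [0, 0, 0, -1, 0, 0, 0.5], [0, 0, 0, -1, 0, 0, 0.5], [0, 0, 0, -1, 0, 0, 0.5], [0, 0, 0, -1, 0, 0, 0.5], [0, 0, 0, -1, 0, 0, 0.5]]

```text
time_s: 22.65
tool_pos: [0.5155, -0.2274, 0.1978]
tool_rot: [[0.009, 1.0, -0.001], [1.0, -0.009, 0.0], [0.0, -0.001, -1.0]]
ft_force: [-0.4, -0.4, 0.2]
gripper_width: 0.0439
grasp_force: 0.0
```

apply_moves:
  targets:
    - [[0, 0, 0, -0.8, 0, 0, 0.5], [0, 0, 0, 0, 0, 0, 0.5], [0, 0, 0, 0, 0, 0, 0.5], [0, 0, 0, 0, 0, 0, 0.5], [0, 0, 0, 0, 0, 0, 0.5], [0, 0, 0, 0, 0, 0, 0.5], [0, 0, 0, 0, 0, 0, 0.5], [0, 0, 0, 0, 0, 0, 0.5]]

```text
time_s: 23.65
tool_pos: [0.5158, -0.2427, 0.1986]
tool_rot: [[0.009, 1.0, 0.0], [1.0, -0.009, -0.0], [-0.0, 0.0, -1.0]]
ft_force: [0.6, -0.7, 0.3]
gripper_width: 0.0435
grasp_force: 0.0
```

```bash
python3 - <<'E'
from h import *;from rig import r
im,d=r.camera("wrist");np.savez("w7.npz",im=im,d=d,**r.camera_params("wrist"));z=np.load("w7.npz")
P=world(z);print(r.sense()["tool_pos"].round(4))
K,E=z["camera_matrix"],z["extrinsics"]
for n,p in(("stop",(.517,-.247,.0144)),("btn",(.4725,-.1825,.066)),("plateend",(.518,-.119,.0144))):
    q=K@(E@np.r_[p,1])[:3];print(n,(q[:2]/q[2]).round())
cv2.imwrite("pics/w7.png",cv2.resize(im[60:310,180:440,::-1],(780,600*750//600*600//750),interpolation=2)[:600])
E
```

```text
[ 0.5158 -0.2428  0.1985]
stop [281. 191.]
btn [219. 123.]
plateend [281.  36.]
```

View pics/w7.png

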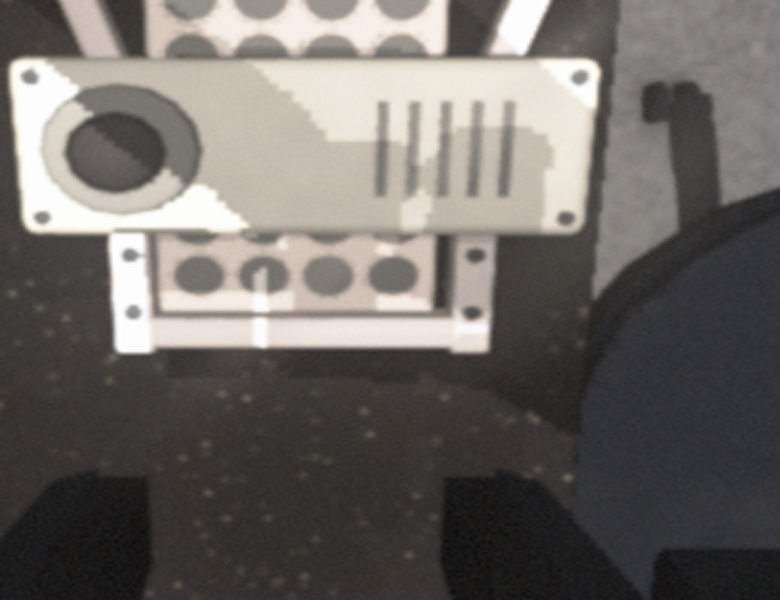

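The stop view shows the plate's leading edge (crop row ~310) against the stop bar, with only a thin uniform dark line between them. The button cap is at crop (116,152). I measure both from this picture.

```bash
python3 - <<'E'
from h import *
z=np.load("w7.npz");P=world(z);im=z["im"]
g=im.astype(float).mean(2)
for c in(242,262,285,310):print(c,[(r,int(g[r-0,c-3:c+4].mean()),round(1000*P[r,c,1],1),round(1000*P[r,c,2],1)) for r in range(157,172)][::1])
v,u=np.mgrid[:420,:560];m=(abs(u-219)<22)&(abs(v-111)<17)&(P[...,2]>.0605)
print("cap",m.sum(),rect(P[m]),np.percentile(P[m][:,2],[10,50,90]).round(4))
m=(abs(u-219)<32)&(abs(v-111)<24)&(P[...,2]>.050)&(P[...,2]<.0605);print("housing",rect(P[m]),np.percentile(P[m][:,2],[10,50,90]).round(4))
m=(P[...,2]>.042)&(P[...,2]<.049);n,l,s,c=cv2.connectedComponentsWithStats(m.astype(np.uint8));i=1+s[1:,4].argmax();print("beam",rect(P[l==i]))
E
```

```text
242 [(157, 118, np.float64(-211.0), np.float64(41.2)), (158, 110, np.float64(-216.5), np.float64(12.6)), (159, 116, np.float64(-217.2), np.float64(14.2)), (160, 135, np.float64(-218.4), np.float64(12.3)), (161, 161, np.float64(-219.0), np.float64(14.0)), (162, 183, np.float64(-219.9), np.float64(13.9)), (163, 193, np.float64(-221.0), np.float64(12.4)), (164, 196, np.float64(-222.2), np.float64(10.8)), (165, 192, np.float64(-222.8), np.float64(12.8)), (166, 183, np.float64(-223.7), np.float64(12.5)), (167, 159, np.float64(-224.4), np.float64(13.8)), (168, 137, np.float64(-225.4), np.float64(13.4)), (169, 126, np.float64(-226.2), np.float64(13.5)), (170, 119, np.float64(-227.1), np.float64(13.7)), (171, 114, np.float64(-228.0), np.float64(13.9))]
262 [(157, 150, np.float64(-211.2), np.float64(41.0)), (158, 149, np.float64(-216.6), np.float64(13.6)), (159, 148, np.float64(-217.3), np.float64(14.7)), (160, 162, np.float64(-218.5), np.float64(12.9)), (161, 179, np.float64(-219.4), np.float64(12.5)), (162, 191, np.float64(-220.3), np.float64(12.7)), (163, 198, np.float64(-221.1), np.float6
[... 1446 characters left out ...]
.8), np.float64(11.9)), (163, 218, np.float64(-221.7), np.float64(12.1)), (164, 216, np.float64(-222.4), np.float64(13.2)), (165, 208, np.float64(-223.6), np.float64(11.8)), (166, 183, np.float64(-224.4), np.float64(12.0)), (167, 141, np.float64(-225.0), np.float64(13.6)), (168, 116, np.float64(-226.1), np.float64(12.7)), (169, 111, np.float64(-226.6), np.float64(14.8)), (170, 110, np.float64(-228.0), np.float64(12.3)), (171, 109, np.float64(-228.8), np.float64(12.6))]
cap 571 (array([ 487.7, -176.6]), array([58.3, 15.6]), 9.3) [0.0652 0.0667 0.0677]
housing (array([ 471.3, -177.3]), array([27.9, 39.6]), 89.4) [0.0556 0.0568 0.0578]
beam (array([ 517.2, -183.5]), array([ 55.3, 149.2]), 89.4)
```

apply_moves:
  targets:
    - [[0, 0, 0, 0.99, -0.74, 0, 0], [0, 0, 0, 0.99, -0.74, 0, 0], [0, 0, 0, 1, -0.73, 0, 0], [0, 0, 0, 0, 0, 1, 0], [0, 0, 0, 0, 0, 1, 0], [0, 0, 0, 0, 0, 1, 0], [0, 0, 0, 0, 0, 1, 0], [0, 0, 0, 0, 0, 1, 0]]

```text
time_s: 24.7
tool_pos: [0.4722, -0.1828, 0.098]
tool_rot: [[0.009, 1.0, 0.0], [1.0, -0.009, -0.0], [-0.0, 0.0, -1.0]]
ft_force: [0.4, 0.5, 0.9]
gripper_width: 0.0001
grasp_force: 0.0
```

apply_moves:
  targets:
    - [[0, 0, 0, 0, 0, 0.3, 0], [0, 0, 0, 0, 0, 0.1, 0], [0, 0, 0, 0, 0, 0.1, 0], [0, 0, 0, 0, 0, 0.1, 0], [0, 0, 0, 0, 0, 0.1, 0], [0, 0, 0, 0, 0, 0.1, 0], [0, 0, 0, 0, 0, 0.1, 0], [0, 0, 0, 0, 0, 0, 0]]

```text
time_s: 25.7
tool_pos: [0.4722, -0.1828, 0.0805]
tool_rot: [[0.009, 1.0, 0.0], [1.0, -0.009, 0.0], [0.0, 0.0, -1.0]]
ft_force: [-0.2, 0.1, 1.8]
gripper_width: 0.0003
grasp_force: 1.0
```

apply_moves:
  targets:
    - [[0, 0, 0, 0, 0, 0.06, 0], [0, 0, 0, 0, 0, 0.06, 0], [0, 0, 0, 0, 0, 0.06, 0], [0, 0, 0, 0, 0, 0.06, 0], [0, 0, 0, 0, 0, 0, 0], [0, 0, 0, 0, 0, 0, 0], [0, 0, 0, 0, 0, 0, 0], [0, 0, 0, 0, 0, 0, 0]]

```text
time_s: 26.7
tool_pos: [0.4722, -0.1828, 0.0763]
tool_rot: [[0.009, 1.0, 0.0], [1.0, -0.009, 0.001], [0.001, 0.0, -1.0]]
ft_force: [-2.5, 2.0, 12.4]
gripper_width: 0.0002
grasp_force: 6.0
```

apply_moves:
  targets:
    - [[0, 0, 0, 0, 0, 0.06, 0], [0, 0, 0, 0, 0, 0, 0], [0, 0, 0, 0, 0, 0.06, 0], [0, 0, 0, 0, 0, 0, 0], [0, 0, 0, 0, 0, 0, 0], [0, 0, 0, 0, 0, 0, 0], [0, 0, 0, 0, 0, 0, 0], [0, 0, 0, 0, 0, 0, 0]]

```text
time_s: 27.7
tool_pos: [0.4723, -0.1829, 0.0758]
tool_rot: [[0.01, 1.0, 0.001], [1.0, -0.01, 0.002], [0.002, 0.001, -1.0]]
ft_force: [-9.5, 4.6, 39.4]
gripper_width: 0.0004
grasp_force: 19.6
```

The force climbs steeply from about 12 N at a tip height of 62 mm. That is 6 mm below the cap's rest height, so the button is fully down. Now I release it.

apply_moves:
  targets:
    - [[0, 0, 0, 0, 0, -0.15, 0], [0, 0, 0, 0, 0, -0.2, 0], [0, 0, 0, 0, 0, -0.3, 0], [0, 0, 0, 0, 0, -1, 0], [0, 0, 0, 0, 0, -1, 0], [0, 0, 0, 0, 0, -1, 0], [0, 0, 0, 0, 0, -1, 0], [0, 0, 0, 0, 0, -1, 0]]

```text
time_s: 28.7
tool_pos: [0.4717, -0.1828, 0.1868]
tool_rot: [[0.009, 1.0, -0.001], [1.0, -0.009, -0.0], [-0.0, -0.001, -1.0]]
ft_force: [-0.4, 0.1, 0.2]
gripper_width: 0.0009
grasp_force: 0.0
```

apply_moves:
  targets:
    - [[0, 0, 0, 1, 0, 0, 0], [0, 0, 0, 1, 0, 0, 0], [0, 0, 0, 1, 0, 0, 0], [0, 0, 0, 1, 0, 0, 0], [0, 0, 0, 1, 0, 0, 0], [0, 0, 0, 1, 0, 0, 0], [0, 0, 0, 0, 0, 0, 0], [0, 0, 0, 0, 0, 0, 0]]

```text
time_s: 29.7
tool_pos: [0.473, -0.0636, 0.1863]
tool_rot: [[0.009, 1.0, -0.0], [1.0, -0.009, -0.001], [-0.001, -0.0, -1.0]]
ft_force: [-0.1, 0.1, -0.7]
gripper_width: 0.0004
grasp_force: 0.0
```

```bash
python3 - <<'E'
from h import *
look('8')
z=np.load("scene8.npz");P=world(z);x,y,h=[P[...,i] for i in range(3)]
m=(abs(x-.475)<.03)&(abs(y+.182)<.03)&(h>.05)&(z["im"].max(2)<70);print("cap z",np.median(P[m],0).round(4))
q=P[(abs(x-.52)<.035)&(h>.006)&(h<.022)&(y>-.148)&(y<-.09)]
print("trail",[round(1000*(q[abs(q[:,0]-.52-b)<.008][:,1].max()+.1835),1) for b in(-.025,0,.025)])
cv2.imwrite("pics/f8.png",cv2.resize(z["im"][150:310,120:450,::-1],None,fx=2.4,fy=2.4))
E
```

```text
top 0 (array([0., 0.]), array([0., 0.]), 0.0)
top 754 (array([ 516.1, -183. ]), array([ 56.8, 149.6]), 89.6)
scene 0 (array([0., 0.]), array([0., 0.]), 0.0)
scene 1208 (array([ 519.7, -183.8]), array([ 58. , 150.5]), 89.1)
29.8 [ 0.473  -0.0639  0.1864] [ 0.6  0.7 -0.6]
cap z [ 0.4762 -0.1808  0.0651]
trail [np.float64(63.0), np.float64(62.7), np.float64(62.0)]
```

View pics/f8.png

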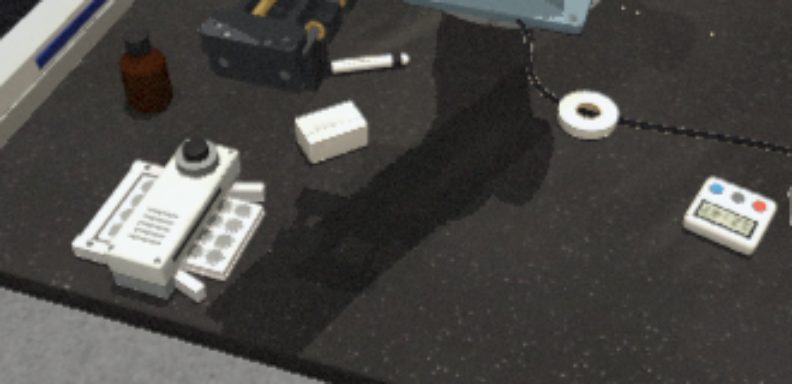

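The plate is home (crop ~(215,235)), the cap is back at its earlier height at (195,150), and the bottle, box and timer have not moved. I hand the job in.

```bash
python3 -c "
from rig import r
print(r.close_job())"
```

```text
the job is handed in; nothing more can be done
None
```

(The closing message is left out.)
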